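# Lock the finds case with the slot key

### The arm

A 6-joint arm with a two-finger parallel gripper is mounted at the origin on a cart in front of the work surface, level with it; the furniture and walls round the work are solid. World frame = base frame: x ahead of the robot, y to its left, z up, the work surface at z = 0. Lengths are in m, angles in rad, forces in N, time in s.
With the tool pointing down it reaches from about 0.4 to 0.825 m from the base axis. Payload 7 kg.
Tool frame: the origin (TCP) lies midway between the tips of the shut fingers; the grasp point (between the pads) lies 19 mm behind it; z points along the fingers, y is the line along which they close (so a half turn about z gives the same grasp; the last joint's range is limited). The gripper opens to 88 mm and grips with 3 to 60 N. Pads are 19 mm wide; open, the fingers measure 130 mm over their backs; the gripper's body (78 mm by 193 mm) begins 47 mm behind the grasp point.
Start: joints at [1.43, 0.359, 0.012, 0, -1.224, -0.288], TCP at [0.281, 0.614, 0.227] pointing down, gripper open.
Joint ranges: [-3.07, 3.07], [-1.43, 2.12], [-1.02, 1.25], [-3.03, 1.67], [-3.05, -0], [-3.03, 3.03]. Speed limits (rad/s): [2.39, 2.39, 3.01, 3.14, 3.14, 3.14].

### API

Orientations are given as [roll, pitch, yaw] about the fixed x, y, z axes, in that order (R = Rz(yaw) Ry(pitch) Rx(roll)).
In Python, from station import get_state, grab_frame, calibration, job_done, boxes_of, regions_of, spot_point gives the robot as it stands. The module is installed in compiled form; this text tells all that it offers.
- The arm moves only by the tool arm_command, never from a script. Its argument "commands" is a list of rows, each an object of numbers: "tx", "ty", "tz": the shift along the tool's x, y, z each as a share of 25 cm, from -1 to 1; "twist": the turn about the tool's z as a share of 180 degrees, from -1 to 1. A call has exactly 8 rows; each row is the pose to reach, as a shift and turn from the pose commanded when the call began, along the tool's axes at that moment, turning the shorter way round; what a row does not reach only later rows make up. A row lasts 1/12 s, in which the tool goes at most 41.7 mm and 7.16 degrees, less where a joint would pass 70% of its speed; a pose out of reach is approached as far as the arm can. A call with a number of a shift or a turn outside -1 to 1 is refused whole. A call with a gripper value outside its range is refused whole. "claw" is the opening, from 0 (shut) to 1 (fully open), set as the call begins (left out, the last holds). The fingers move at their own pace and stop on an object; "grip_force" is the grip in N (left out, the last holds). Time passes only in rows, so rows that repeat a pose let the fingers close, or fill a call up. It gives the time, the measured TCP pose, the force, the opening and the grip force at its end, in the units of the state.
- get_state(): the state, without advancing time (a new reading comes with each control period).
- grab_frame(name): name is "scene" or "top" or "wrist"; returns the picture (400x640x3 uint8, red, green, blue); there is no depth.
- calibration(name): a dict with "camera_matrix" (3x3 intrinsics, pixels), "k1" (the pictures are not rectified: a ray, as slopes to the right and down, at radius r is drawn at 1 + k1 r^2 times it, then the intrinsics apply), "extrinsics" (4x4, takes a point from camera to world coordinates). Camera axes: x right, y down, z forward; pixel columns grow to the right and rows downward; lengths in m; the calibration is good to about 2 mm. A picture is of the moment at which its call begins: read the wrist's pose just before it. calibration takes no time and is no camera call; for the wrist camera it gives the pose at the moment of the call.
- job_done(): hands the job in; it is judged then, once.
Trained networks look in the newest picture that a camera, given by its name, has taken for a name from the list of things; names that differ only in an ending like _2 or _b are one class to them, and where a whole thing is asked for, a point or a joint stands for the part that bears it (a point fixed in the world has none). Each returns a list of dicts, best first, with "score" (0 to 1); they miss things now and then, are a little off and sometimes report something else, mostly with a low value. They report only what shows in the picture. A call takes as long as a camera call.
- boxes_of(query, camera): "rect" ([left, top, right, bottom] in pixels, round what is visible of it).
- regions_of(query, camera): "region" (400x640 bool, what is visible of it) and "rect" ([left, top, right, bottom] in pixels, round what is visible of it).
- spot_point(query, camera): "uv" ([column, row] in pixels: a listed point, or the origin of a listed thing).
The state is a dict: "t": time; "q": joint angles; "qd": joint speeds; "joint_efforts": joint torques, N m; "eef_pos": TCP position; "ee_rot": TCP orientation; "force": force on the tool from outside, world axes, zero at the start; "moment": the same for the moment, N m; "width": finger opening in m; "gripper_force": force on a finger pad.
Only numpy, scipy, OpenCV 4.12 (cv2) and the standard library are available. Lean on these libraries where they do the work, as an engineer would, in place of code of your own. Each camera call takes 0.05 s, during which the arm holds its last target. There are 200 camera calls.

### The job

Lock the finds case: take the blue key from the wooden key stand, line its blade up with the slot of the lock in the case's lid and press it down until it drops fully home. Then turn it clockwise (seen from above), about a sixth of a turn, until the lock comes to its stop, and leave the key standing in the lock. Leave the yellow key in its stand.

Things in the scene. Friction and masses are not known exactly. Their poses are not given: they have to be found in the camera images.
- blue_key_grip (a point): Centre of the blue key's grip, an upright tab 14 mm thick (x), 46 long (y), 46 high. Below this point: underside of a 50 mm steel disc at 31 mm, tip of a flat blade (10 mm in x, 28 in y) at 55 mm. Stands upright, loose, disc resting on a fixed wooden stand (160x64x36 mm, two 36 mm square pockets 90 mm apart): lift over 30 mm to clear. About 0.1 kg. Fits the lock either way round.
- yellow_key_grip (a point): Centre of the grip of the yellow key, in the stand's other pocket: grip and disc as the blue key's, but a square bit, 24 x 24 mm, that does not fit the lock.
- lock_slot (a point): Centre of the slot's mouth, on top of a fixed grey case (140x200x64 mm) in whose lid the lock, a steel disc 75 mm across, lies flush. Slot 16 mm wide (x), 36 long (y), 28 deep, 3 mm bevels; blue ticks on the disc at the slot's ends. This frame turns with the lock. With the key home, its disc lies on the lock and its grip centre is 31 mm above this point.
- lock (a joint): Turn of the lock, rad, clockwise from above: starts at 0 to 0.2 (open, a tick near or just past the red dot on the lid); 1.05 is the stop (locked, tick at the green dot). Light friction (0.06 N m), stays where left. The key has about 0.22 rad of play either way in the slot before it carries the lock along.

How it is judged:
On the way:
1. the blue key has dropped fully into the slot while the lock is still open (horizontal distance between blue_key_grip and lock_slot below 0.012 m and z of blue_key_grip in the frame of lock_slot below 0.039 m and angle between blue_key_grip's own z axis and vertical below 0.2 rad and value of joint lock below 0.6 rad), for 0.2 s.
At the end, for the whole second after the job is handed in: the blue key stands in the lock, home to within 8 mm of depth, 12 mm sideways and about 11 degrees of upright, released and at rest, and the lock is turned to within 0.2 rad of its stop at 1.05 (horizontal distance between blue_key_grip and lock_slot below 0.012 m and z of blue_key_grip in the frame of lock_slot below 0.039 m and angle between blue_key_grip's own z axis and vertical below 0.2 rad and value of joint lock above 0.85 rad and linear speed of blue_key below 0.02 m/s and velocity of joint lock below 0.05 rad/s); the robot touches nothing.
It fails at once if the yellow key is moved by more than 20 mm (distance of yellow_key_grip from where it was at the start of the episode above 0.02 m).
It also fails if it takes over 45 s, if anything falls off the work surface, if the arm or the gripper's body presses on something with over 40 N, if the wrist force passes 120 N, or if a joint passes its speed limit or range.

## Working session

There is one attempt and no reset: what is moved stays moved. The work goes in short steps, Python scripts to look and compute and a tool call to move; the robot and the scene stay as the last step left them, time stands still between calls to the robot, and variables do not carry over. Pictures are saved under pics/ and viewed, at most 10 in all, crops included, and the job is handed in when it is done.

Besides the shell and the picture viewer there is one more tool, called after "Call:" as name(argument=value, ...) on one line, values as JSON. arm_command: Moves the arm, as the interface text tells. Shift numbers are shares of 25 cm and turn numbers shares of 180 degrees, none past 1 either way. Its arguments: {"type":"object","properties":{"commands":{"type":"array"},"claw":{"type":"number"},"grip_force":{"type":"number"}},"required":["commands"]}

```bash
mkdir -p pics
cat > h.py <<'E'
import numpy as np, cv2
from station import *
def ray(cam,uv,cal=None):
    c=cal or calibration(cam);K=np.array(c["camera_matrix"]);T=np.array(c["extrinsics"])
    d=np.array([(uv[0]-K[0,2])/K[0,0],(uv[1]-K[1,2])/K[1,1]]);s=d.copy()
    for _ in range(20): s=d/(1+c["k1"]*(s@s))
    return T[:3,3],T[:3,:3]@np.array([s[0],s[1],1])
def atz(cam,uv,z,cal=None):
    o,d=ray(cam,uv,cal);return o+d*(z-o[2])/d[2]
def tri(a,b):
    (o1,d1),(o2,d2)=a,b
    A=np.stack([d1,-d2],1);t=np.linalg.lstsq(A,o2-o1,rcond=None)[0]
    p,q=o1+t[0]*d1,o2+t[1]*d2
    return (p+q)/2,np.linalg.norm(p-q)
def save(f,n,crop=None,s=1):
    if crop: f=f[crop[1]:crop[3],crop[0]:crop[2]]
    cv2.imwrite(n,cv2.resize(f[:,:,::-1],None,fx=s,fy=s))
E
python3 - <<'E'
from h import *
s=get_state();print(s)
P={}
fr={}
for c in("scene","top"):
    fr[c]=grab_frame(c)
    for n in("blue_key_grip","yellow_key_grip","lock_slot"):
        r=spot_point(n,c);print(c,n,[(np.round(x["uv"],1),round(x["score"],2)) for x in r[:3]])
        if r:P[c,n]=r[0]["uv"]
    print(c,np.round(calibration(c)["extrinsics"],3).tolist())
for n in("blue_key_grip","yellow_key_grip","lock_slot"):
    if ("scene",n) in P and ("top",n) in P: print(n,tri(ray("scene",P["scene",n]),ray("top",P["top",n])))
save(np.hstack([fr["scene"],fr["top"]]),"pics/a.png",s=.62)
save(fr["top"],"pics/top.png",s=1.25)
E
```

```text
{'t': 0.0, 'q': array([ 1.43011253e+00,  3.59416837e-01,  1.10216211e-02, -3.56730864e-04,
       -1.22409242e+00, -2.88113492e-01]), 'qd': array([ 0.00038368, -0.00141618, -0.00018563,  0.00138978, -0.00081774,
        0.0009736 ]), 'joint_efforts': array([ 5.09600013e-04, -5.82728112e+01,  2.93059874e+01,  6.99730039e+00,
        6.95429437e-03, -1.84238720e-04]), 'eef_pos': array([0.28045776, 0.61341934, 0.22558593]), 'ee_rot': array([ 3.13987577e+00, -1.59101065e-04, -4.28918655e-01]), 'force': array([-0.47579237,  0.35776567,  0.25247779]), 'moment': array([ 0.01004599, -0.02408951, -0.0328282 ]), 'gripper_force': 0.0, 'width': 0.08742293122057981}
scene blue_key_grip [(array([272.7, 161.9]), 0.56)]
scene yellow_key_grip [(array([281.8, 183.1]), 0.75)]
scene lock_slot [(array([363.8, 280.8]), 0.88), (array([272.2, 163.9]), 0.31)]
scene [[0.904, -0.292, 0.314, 0.258], [-0.428, -0.631, 0.647, -0.58], [0.009, -0.719, -0.695, 0.718], [0.0, 0.0, 0.0, 1.0]]
top blue_key_grip [(array([222.6, 215.4]), 0.97)]
top yellow_key_grip [(array([263. , 220.2]), 0.55)]
top lock_slot [(array([411. , 200.8]), 0.76)]
top [[-0.009, -0.983, 0.186, 0.38], [-1.0, 0.004, -0.027, 0.021], [0.026, -0.186, -0.982, 1.059], [0.0, 0.0, 0.0, 1.0]]
blue_key_grip (array([0.51600534, 0.21299892, 0.06812955]), np.float64(0.001269722865774417))
yellow_key_grip (array([0.50603574, 0.12632563, 0.06717061]), np.float64(0.0024508157253001345))
lock_slot (array([ 0.55046858, -0.19799605,  0.04822669]), np.float64(0.0041330794588684))
```

View pics/top.png

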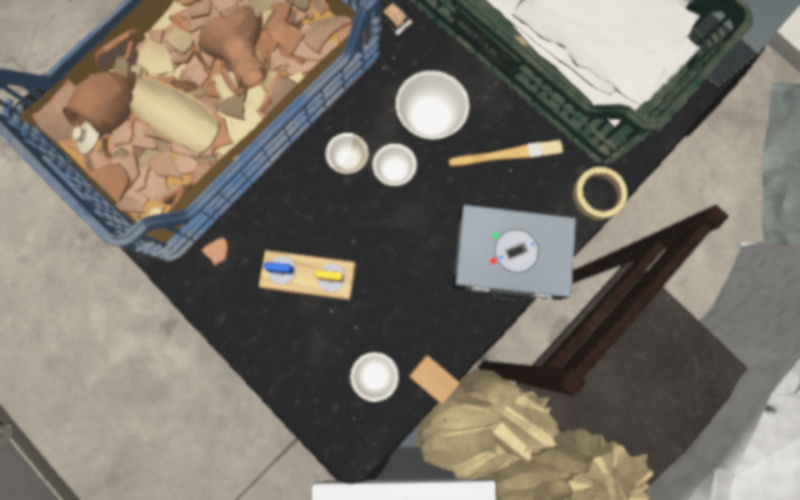

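The top picture shows the key stand (blue key about (278,268), yellow about (328,275)) and the lock at (516,250), with the red dot at its lower left and the green dot at its upper left. A chair stands to the right of the case. Next I'll check for obstacles.

Run:
```python
from h import *
f=grab_frame("scene");save(f,"pics/scene.png",s=1.25)
for n,z in(("blue_key_grip",.067),("lock_slot",.064)):
    f=grab_frame("top");r=spot_point(n,"top")
    print(n,r and atz("top",r[0]["uv"],z))
for n,z in(("blue_key_grip",.09),("yellow_key_grip",.09)):
    r=regions_of(n,"top")
    if r:
        print(n,r[0]["rect"],r[0]["score"])
# blue colour mask of key -> angle
h=cv2.cvtColor(f,cv2.COLOR_RGB2HSV)
for nm,box,lo,hi in(("blue",(205,200,240,240),100,130),("yellow",(245,205,285,235),22,32)):
    x0,y0,x1,y1=box
    m=cv2.inRange(h[y0:y1,x0:x1],(lo,150,60),(hi,255,255))
    v,u=np.nonzero(m);p=np.array([atz("top",(a+x0,b+y0),.08)[:2] for a,b in zip(u,v)])
    e=np.linalg.svd(p-p.mean(0))[2][0];print(nm,len(p),p.mean(0),e)
p,q=[atz("top",uv,.064) for uv in((494.5/1.25,260/1.25),(533/1.25,242/1.25))]
print("slot dir",p-q)
```

```text
blue_key_grip [0.51186266 0.2106793  0.067     ]
lock_slot [ 0.54585601 -0.19338972  0.064     ]
blue_key_grip [211.9, 204.0, 237.1, 229.3] 0.88
yellow_key_grip [252.9, 212.5, 274.6, 234.5] 0.68
blue 111 [0.51684326 0.21141176] [-0.13147247 -0.99131982]
yellow 113 [0.50355685 0.12590006] [-0.15411097 -0.98805355]
slot dir [-0.03145907  0.06926514  0.        ]
```

View pics/scene.png

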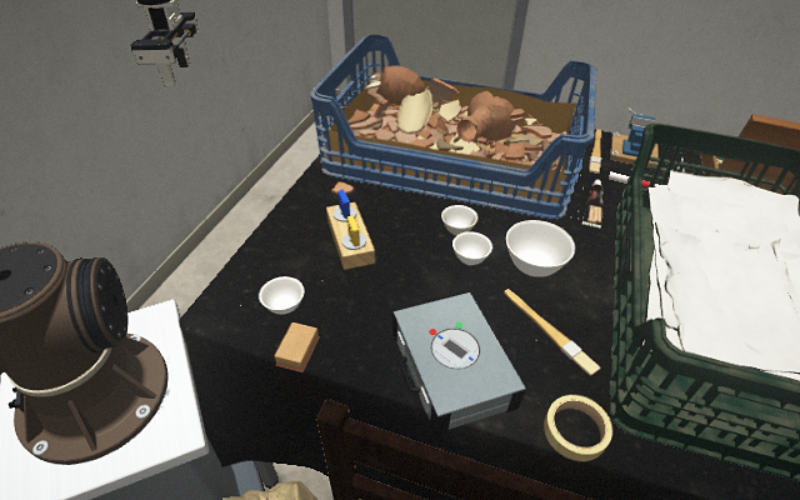

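The blue crate is the only tall thing near the approach, so I'll go to a point above the key, slightly raised.

Call:
arm_command(commands=[{"tx": 0.13, "ty": 0.09, "tz": -0.1}, {"tx": 0.26, "ty": 0.18, "tz": -0.16}, {"tx": 0.39, "ty": 0.27, "tz": -0.16}, {"tx": 0.52, "ty": 0.36, "tz": -0.16}, {"tx": 0.65, "ty": 0.45, "tz": -0.16}, {"tx": 0.76, "ty": 0.536, "tz": -0.16}, {"tx": 0.76, "ty": 0.536, "tz": -0.16}, {"tx": 0.76, "ty": 0.536, "tz": -0.16}], claw=1)

```text
invalid input
```

Call:
arm_command(commands=[{"tx": 0.13, "ty": 0.09, "twist": 0.04}, {"tx": 0.26, "ty": 0.18, "twist": 0.08}, {"tx": 0.39, "ty": 0.27, "twist": 0.12}, {"tx": 0.52, "ty": 0.36, "twist": 0.16}, {"tx": 0.65, "ty": 0.45, "twist": 0.2}, {"tx": 0.76, "ty": 0.536, "twist": 0.24}, {"tx": 0.76, "ty": 0.536, "twist": 0.28}, {"tx": 0.76, "ty": 0.536, "twist": 0.31}])

```text
invalid input
```

Call:
arm_command(commands=[{"twist": 0.04}, {"twist": 0.08}, {"twist": 0.1}, {"twist": 0.1}, {"twist": 0.1}, {"twist": 0.1}, {"twist": 0.1}, {"twist": 0.1}])

```text
invalid input
```

Run:
```python
from h import *
s=get_state();print(s["t"],s["eef_pos"],s["ee_rot"],s["q"].round(2))
c=calibration("wrist");f=grab_frame("wrist")
print(np.round(c["extrinsics"],3).tolist())
for n,z in(("blue_key_grip",.067),("yellow_key_grip",.067)):
    r=spot_point(n,"wrist")
    for x in r[:2]: print(n,x["uv"],x["score"],atz("wrist",x["uv"],z,c))
    r=regions_of(n,"wrist")
    if r:
        v,u=np.nonzero(r[0]["region"]);print(r[0]["rect"])
h=cv2.cvtColor(f,cv2.COLOR_RGB2HSV);m=cv2.inRange(h,(100,150,60),(130,255,255));n,l,st,_=cv2.connectedComponentsWithStats(m)
k=1+np.argmax(st[1:,4]);print(st[k])
save(f,"pics/w1.png")
```

```text
0.75 [0.28062768 0.61386212 0.22655873] [ 3.14156147e+00  2.46914785e-05 -4.28762079e-01] [ 1.43  0.36  0.01 -0.   -1.22 -0.29]
[[-0.415, -0.88, -0.233, 0.343], [-0.91, 0.402, 0.105, 0.586], [0.001, 0.255, -0.967, 0.384], [0.0, 0.0, 0.0, 1.0]]Traceback (most recent call last):
  File "<stdin>", line 12, in <module>
    return _wrapfunc(a, 'argmax', axis=axis, out=out, **kwds)
    return bound(*args, **kwds)
ValueError: attempt to get argmax of an empty sequence
```

All three moves were refused and the arm stayed put. I'll try rows with all four numbers.

Call:
arm_command(commands=[{"tx": 0.13, "ty": 0.09, "tz": -0.1, "twist": 0}, {"tx": 0.26, "ty": 0.18, "tz": -0.16, "twist": 0}, {"tx": 0.39, "ty": 0.27, "tz": -0.16, "twist": 0}, {"tx": 0.52, "ty": 0.36, "tz": -0.16, "twist": 0}, {"tx": 0.65, "ty": 0.45, "tz": -0.16, "twist": 0}, {"tx": 0.76, "ty": 0.536, "tz": -0.16, "twist": 0}, {"tx": 0.76, "ty": 0.536, "tz": -0.16, "twist": 0}, {"tx": 0.76, "ty": 0.536, "tz": -0.16, "twist": 0}], claw=1)

```text
t: 1.67
eef_pos: [0.3987, 0.4114, 0.2672]
ee_rot: [-3.14, -0.0, -0.432]
force: [-0.3, 0.3, -0.2]
width: 0.0874
gripper_force: 0.0
```

Call:
arm_command(commands=[{"tx": 0.13, "ty": 0.09, "tz": 0, "twist": 0.04}, {"tx": 0.26, "ty": 0.18, "tz": 0, "twist": 0.08}, {"tx": 0.39, "ty": 0.27, "tz": 0, "twist": 0.12}, {"tx": 0.52, "ty": 0.36, "tz": 0, "twist": 0.16}, {"tx": 0.65, "ty": 0.45, "tz": 0, "twist": 0.2}, {"tx": 0.75, "ty": 0.53, "tz": 0, "twist": 0.24}, {"tx": 0.75, "ty": 0.53, "tz": 0, "twist": 0.28}, {"tx": 0.75, "ty": 0.53, "tz": 0, "twist": 0.31}])

```text
t: 2.33
eef_pos: [0.514, 0.2137, 0.2664]
ee_rot: [3.141, -0.0, -1.412]
force: [-0.1, 0.8, -0.1]
width: 0.0877
gripper_force: 0.0
```

Call:
arm_command(commands=[{"tx": 0, "ty": 0, "tz": 0.1, "twist": 0.04}, {"tx": 0, "ty": 0, "tz": 0.2, "twist": 0.08}, {"tx": 0, "ty": 0, "tz": 0.2, "twist": 0.1}, {"tx": 0, "ty": 0, "tz": 0.2, "twist": 0.1}, {"tx": 0, "ty": 0, "tz": 0.2, "twist": 0.1}, {"tx": 0, "ty": 0, "tz": 0.2, "twist": 0.1}, {"tx": 0, "ty": 0, "tz": 0.2, "twist": 0.1}, {"tx": 0, "ty": 0, "tz": 0.2, "twist": 0.1}])

```text
t: 3.0
eef_pos: [0.5134, 0.215, 0.2172]
ee_rot: [-3.141, 0.001, -1.715]
force: [-0.6, 0.1, 0.1]
width: 0.0877
gripper_force: 0.0
```

Run:
```python
from h import *
s=get_state();print(s["t"],s["eef_pos"],s["ee_rot"],s["q"].round(2))
c=calibration("wrist");f=grab_frame("wrist");save(f,"pics/w1.png")
for n,z in(("blue_key_grip",.067),("yellow_key_grip",.067)):
    r=spot_point(n,"wrist")
    for x in r[:2]: print(n,x["uv"],x["score"],atz("wrist",x["uv"],z,c))
```

```text
3.0 [0.51342625 0.21499488 0.21722622] [-3.14076995e+00  9.13360914e-04 -1.71542370e+00] [ 0.75  0.17 -0.27  0.   -1.13 -0.89]
blue_key_grip [316.0, 189.4] 0.92 [0.51924889 0.21442884 0.067     ]
yellow_key_grip [315.2, 93.2] 0.59 [0.50649738 0.1245071  0.067     ]
```

View pics/w1.png

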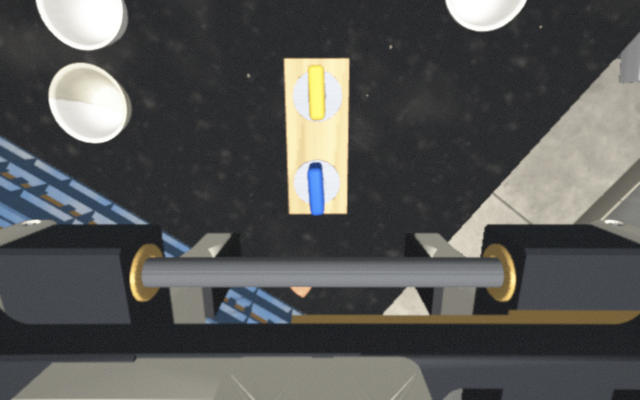

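The wrist picture shows yellow at (316,92) and blue at (316,189), both aligned with the image vertical, so the yaw is right. The network's blue grip position is (0.519, 0.214). Next: descend and grip.

Call:
arm_command(commands=[{"tx": 0, "ty": -0.018, "tz": 0.15, "twist": 0}, {"tx": 0, "ty": -0.018, "tz": 0.3, "twist": 0}, {"tx": 0, "ty": -0.018, "tz": 0.4, "twist": 0}, {"tx": 0, "ty": -0.018, "tz": 0.5, "twist": 0}, {"tx": 0, "ty": -0.018, "tz": 0.58, "twist": 0}, {"tx": 0, "ty": -0.018, "tz": 0.655, "twist": 0}, {"tx": 0, "ty": -0.018, "tz": 0.655, "twist": 0}, {"tx": 0, "ty": -0.018, "tz": 0.655, "twist": 0}])

```text
t: 3.82
eef_pos: [0.5174, 0.2135, 0.0524]
ee_rot: [3.14, -0.002, -1.717]
force: [-0.1, 0.2, -0.2]
width: 0.0874
gripper_force: 0.0
```

Call:
arm_command(commands=[{"tx": 0, "ty": 0, "tz": 0, "twist": 0}, {"tx": 0, "ty": 0, "tz": 0, "twist": 0}, {"tx": 0, "ty": 0, "tz": 0, "twist": 0}, {"tx": 0, "ty": 0, "tz": 0, "twist": 0}, {"tx": 0, "ty": 0, "tz": 0, "twist": 0}, {"tx": 0, "ty": 0, "tz": 0, "twist": 0}, {"tx": 0, "ty": 0, "tz": 0, "twist": 0}, {"tx": 0, "ty": 0, "tz": 0, "twist": 0}], claw=0, grip_force=30)

```text
t: 4.48
eef_pos: [0.5176, 0.2139, 0.0529]
ee_rot: [-3.142, 0.0, -1.717]
force: [0.5, 0.3, -0.1]
width: 0.0398
gripper_force: 0.0
```

Call:
arm_command(commands=[{"tx": 0, "ty": 0, "tz": 0, "twist": 0}, {"tx": 0, "ty": 0, "tz": 0, "twist": 0}, {"tx": 0, "ty": 0, "tz": 0, "twist": 0}, {"tx": 0, "ty": 0, "tz": 0, "twist": 0}, {"tx": 0, "ty": 0, "tz": 0, "twist": 0}, {"tx": 0, "ty": 0, "tz": 0, "twist": 0}, {"tx": 0, "ty": 0, "tz": 0, "twist": 0}, {"tx": 0, "ty": 0, "tz": 0, "twist": 0}])

```text
t: 5.15
eef_pos: [0.5176, 0.2139, 0.0528]
ee_rot: [3.142, -0.0, -1.717]
force: [1.3, -0.3, 0.0]
width: 0.0137
gripper_force: 30.0
```

Call:
arm_command(commands=[{"tx": 0, "ty": 0, "tz": -0.07, "twist": 0}, {"tx": 0, "ty": 0, "tz": -0.15, "twist": 0}, {"tx": 0, "ty": 0, "tz": -0.25, "twist": 0}, {"tx": 0, "ty": 0, "tz": -0.35, "twist": 0}, {"tx": 0, "ty": 0, "tz": -0.45, "twist": 0}, {"tx": 0.08, "ty": -0.02, "tz": -0.56, "twist": 0}, {"tx": 0.2, "ty": -0.05, "tz": -0.56, "twist": 0}, {"tx": 0.34, "ty": -0.08, "tz": -0.56, "twist": 0}])

```text
t: 5.82
eef_pos: [0.5258, 0.1275, 0.1946]
ee_rot: [-3.139, 0.003, -1.715]
force: [0.8, -0.0, -2.6]
width: 0.0138
gripper_force: 30.0
```

Call:
arm_command(commands=[{"tx": 0.13, "ty": -0.03, "tz": 0, "twist": 0}, {"tx": 0.26, "ty": -0.06, "tz": 0, "twist": 0}, {"tx": 0.39, "ty": -0.09, "tz": 0, "twist": 0}, {"tx": 0.52, "ty": -0.12, "tz": 0, "twist": 0}, {"tx": 0.65, "ty": -0.14, "tz": 0, "twist": 0}, {"tx": 0.74, "ty": -0.15, "tz": 0, "twist": 0}, {"tx": 0.8, "ty": -0.15, "tz": 0, "twist": 0}, {"tx": 0.8, "ty": -0.15, "tz": 0, "twist": 0}])

```text
t: 6.48
eef_pos: [0.532, -0.0789, 0.1923]
ee_rot: [3.14, -0.0, -1.72]
force: [0.3, 1.1, -2.1]
width: 0.0138
gripper_force: 30.0
```

Run:
```python
from h import *
s=get_state();print(s["t"],s["eef_pos"],s["ee_rot"],s["q"].round(2),s["width"])
c=calibration("wrist");f=grab_frame("wrist");save(f,"pics/w2.png",s=1.25)
r=spot_point("lock_slot","wrist")
for x in r[:2]: print(x["uv"],x["score"],atz("wrist",x["uv"],.064,c))
r=spot_point("blue_key_grip","wrist")
for x in r[:2]: print(x["uv"],x["score"],atz("wrist",x["uv"],s["eef_pos"][2]+.014,c))
```

```text
6.4833 [ 0.53196303 -0.07888548  0.19234117] [ 3.14018907e+00 -3.79817926e-04 -1.71972691e+00] [ 0.22  0.16 -0.34 -0.   -1.07 -0.37] 0.01375295018315402
[321.9, 259.8] 0.58 [ 0.53161804 -0.07964247  0.20634117]
```

View pics/w2.png

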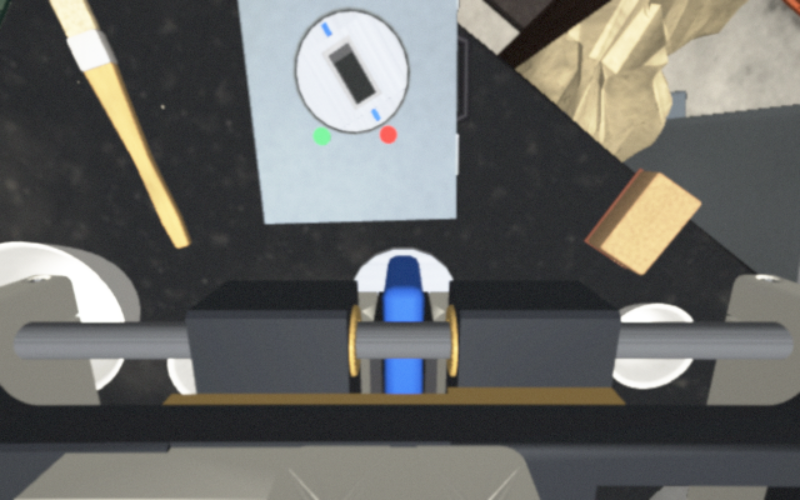

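The lock's disc is clear here: centre about (352,71), ticks at (326.5,29.5) and (376,114.5). I'll compute its position and yaw, refining the ticks by colour.

Run:
```python
from h import *
c=calibration("wrist");f=grab_frame("wrist");s=get_state()
h=cv2.cvtColor(f,cv2.COLOR_RGB2HSV);P=[]
for cx,cy in((261,23.5),(301,91.5)):
    x0,y0=int(cx)-9,int(cy)-9
    m=cv2.inRange(h[y0:y0+19,x0:x0+19],(95,90,90),(130,255,255));v,u=np.nonzero(m)
    P.append(atz("wrist",(u.mean()+x0,v.mean()+y0),.064,c));print(len(u),u.mean()+x0,v.mean()+y0)
g=f[20:100,235:330].min(2);m=((g<95)*255).astype(np.uint8);n,l,st,ce=cv2.connectedComponentsWithStats(m)
for k in range(1,n):
    if st[k,4]>150:
        pts=np.argwhere(l==k)[:,::-1].astype(np.float32);w=np.array([atz("wrist",(a+235,b+20),.064,c)[:2] for a,b in pts],np.float32)
        print(st[k],cv2.minAreaRect(w))
d=P[1]-P[0];print("ticks",P,"mid",(P[0]+P[1])/2,np.linalg.norm(d),"dir",np.degrees(np.arctan2(d[1],d[0])))
dots=[atz("wrist",(a/1.25,b/1.25),.064,c) for a,b in((388,134),(322,136))];mid=(P[0]+P[1])/2
print("dots",[np.degrees(np.arctan2(*(p-mid)[1::-1])) for p in dots])
print(s["eef_pos"],s["ee_rot"][2])
```

```text
42 261.76190476190476 19.404761904761905
35 301.1714285714286 87.97142857142858
[ 34  18  31  40 620] ((0.5466642379760742, -0.19638890027999878), (0.01388329453766346, 0.028916670009493828), 22.339811325073242)
ticks [array([ 0.55959908, -0.22751928,  0.064     ]), array([ 0.5365158, -0.1711814,  0.064    ])] mid [ 0.54805744 -0.19935034  0.064     ] 0.06088345105747315 dir 112.28035132362197
dots [np.float64(110.64842459498486), np.float64(54.08364830040786)]
[ 0.5329737  -0.07594961  0.19268229] -1.7166382792222943
```

Call:
arm_command(commands=[{"tx": 0.12, "ty": -0.03, "tz": 0, "twist": -0.035}, {"tx": 0.24, "ty": -0.065, "tz": 0, "twist": -0.07}, {"tx": 0.36, "ty": -0.1, "tz": 0, "twist": -0.105}, {"tx": 0.44, "ty": -0.12, "tz": 0, "twist": -0.14}, {"tx": 0.48, "ty": -0.131, "tz": 0, "twist": -0.17}, {"tx": 0.48, "ty": -0.131, "tz": 0.05, "twist": -0.17}, {"tx": 0.48, "ty": -0.131, "tz": 0.1, "twist": -0.17}, {"tx": 0.48, "ty": -0.131, "tz": 0.1, "twist": -0.17}])

```text
t: 7.35
eef_pos: [0.5468, -0.1989, 0.1652]
ee_rot: [3.138, 0.002, -1.183]
force: [-1.1, 0.3, -2.9]
width: 0.0142
gripper_force: 30.0
```

Run:
```python
from h import *
s=get_state();print(s["t"],s["eef_pos"],s["ee_rot"],s["q"].round(2))
c=calibration("wrist");f=grab_frame("wrist");save(f,"pics/w3.png")
g=grab_frame("scene");save(g,"pics/s3.png",(280,180,440,300),4)
save(np.vstack([cv2.resize(f,(480,300)),cv2.resize(g[190:310,280:440],(400,300)) .repeat(1,0)[:, :].copy() if False else cv2.resize(g[190:290,280:440],(480,300))]),"pics/c3.png")
```

```text
7.35 [ 0.54678217 -0.19887563  0.16524583] [ 3.13837050e+00  2.47429868e-03 -1.18254086e+00] [-0.01  0.26 -0.28 -0.   -1.04  0.4 ]
```

View pics/c3.png

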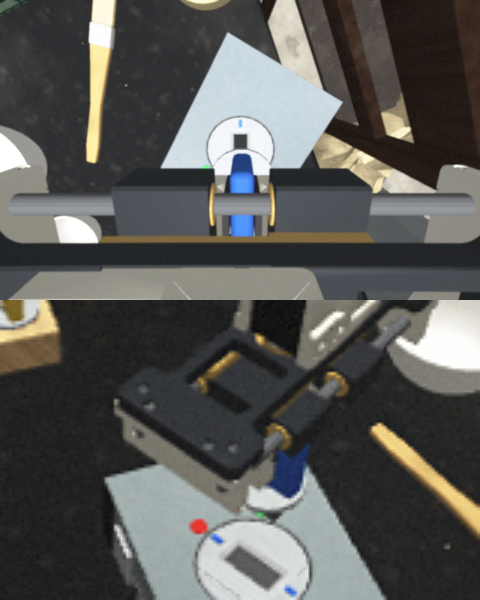

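The slot and tick line up with the key at about column 241 in the wrist view, so I'll descend.

Call:
arm_command(commands=[{"tx": 0, "ty": 0, "tz": 0.08, "twist": 0}, {"tx": 0, "ty": 0, "tz": 0.14, "twist": 0}, {"tx": 0, "ty": 0, "tz": 0.18, "twist": 0}, {"tx": 0, "ty": 0, "tz": 0.21, "twist": 0}, {"tx": 0, "ty": 0, "tz": 0.23, "twist": 0}, {"tx": 0, "ty": 0, "tz": 0.25, "twist": 0}, {"tx": 0, "ty": 0, "tz": 0.27, "twist": 0}, {"tx": 0, "ty": 0, "tz": 0.27, "twist": 0}])

```text
t: 8.12
eef_pos: [0.5478, -0.1999, 0.0997]
ee_rot: [3.141, 0.0, -1.183]
force: [-0.4, 0.3, -2.0]
width: 0.0137
gripper_force: 30.0
```

Call:
arm_command(commands=[{"tx": 0, "ty": 0, "tz": 0.02, "twist": 0}, {"tx": 0, "ty": 0, "tz": 0.035, "twist": 0}, {"tx": 0, "ty": 0, "tz": 0.05, "twist": 0}, {"tx": 0, "ty": 0, "tz": 0.06, "twist": 0}, {"tx": 0, "ty": 0, "tz": 0.07, "twist": 0}, {"tx": 0, "ty": 0, "tz": 0.075, "twist": 0}, {"tx": 0, "ty": 0, "tz": 0.075, "twist": 0}, {"tx": 0, "ty": 0, "tz": 0.075, "twist": 0}])

```text
t: 8.78
eef_pos: [0.548, -0.2, 0.0816]
ee_rot: [3.142, -0.0, -1.183]
force: [-0.3, 0.3, -2.1]
width: 0.014
gripper_force: 30.0
```

The key is home: tip about 23 mm into the slot and almost no force. Now turn clockwise.

Call:
arm_command(commands=[{"tx": 0, "ty": 0, "tz": 0.003, "twist": 0.03}, {"tx": 0, "ty": 0, "tz": 0.003, "twist": 0.06}, {"tx": 0, "ty": 0, "tz": 0.003, "twist": 0.09}, {"tx": 0, "ty": 0, "tz": 0.003, "twist": 0.12}, {"tx": 0, "ty": 0, "tz": 0.003, "twist": 0.15}, {"tx": 0, "ty": 0, "tz": 0.003, "twist": 0.18}, {"tx": 0, "ty": 0, "tz": 0.003, "twist": 0.21}, {"tx": 0, "ty": 0, "tz": 0.003, "twist": 0.24}])

```text
t: 9.45
eef_pos: [0.5485, -0.1999, 0.0811]
ee_rot: [-3.141, 0.0, -1.941]
force: [1.1, 0.2, -2.2]
width: 0.0139
gripper_force: 30.0
```

Call:
arm_command(commands=[{"tx": 0, "ty": 0, "tz": 0, "twist": 0.03}, {"tx": 0, "ty": 0, "tz": 0, "twist": 0.06}, {"tx": 0, "ty": 0, "tz": 0, "twist": 0.09}, {"tx": 0, "ty": 0, "tz": 0, "twist": 0.11}, {"tx": 0, "ty": 0, "tz": 0, "twist": 0.13}, {"tx": 0, "ty": 0, "tz": 0, "twist": 0.14}, {"tx": 0, "ty": 0, "tz": 0, "twist": 0.14}, {"tx": 0, "ty": 0, "tz": 0, "twist": 0.14}])

```text
t: 10.12
eef_pos: [0.5483, -0.1999, 0.0811]
ee_rot: [-3.141, 0.0, -2.375]
force: [-0.2, -0.5, -0.3]
width: 0.0138
gripper_force: 30.0
```

Run:
```python
from h import *
s=get_state();print(s["t"],s["eef_pos"],s["ee_rot"],s["q"].round(2),s["force"],s["moment"])
g=grab_frame("scene");save(g,"pics/s4.png",(290,210,450,320),5)
```

```text
10.1167 [ 0.54828111 -0.19993456  0.08108996] [-3.14106127e+00  4.44212980e-04 -2.37525501e+00] [-0.01  0.34 -0.38  0.   -0.85 -0.79] [-0.23894196 -0.45017686 -0.34682442] [ 0.14739514 -0.24663911  0.03509139]
```

View pics/s4.png

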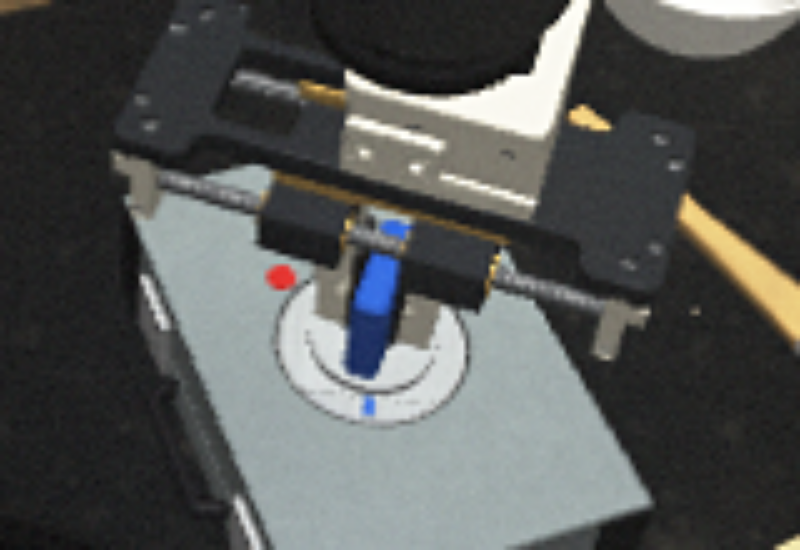

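The key's disc lies flat on the lock, with the near tick at (369,405) in this crop. The moment is still small, so the lock isn't at its stop yet. I'll turn further in small steps.

Call:
arm_command(commands=[{"tx": 0, "ty": 0, "tz": 0, "twist": 0.01}, {"tx": 0, "ty": 0, "tz": 0, "twist": 0.02}, {"tx": 0, "ty": 0, "tz": 0, "twist": 0.03}, {"tx": 0, "ty": 0, "tz": 0, "twist": 0.035}, {"tx": 0, "ty": 0, "tz": 0, "twist": 0.035}, {"tx": 0, "ty": 0, "tz": 0, "twist": 0.035}, {"tx": 0, "ty": 0, "tz": 0, "twist": 0.035}, {"tx": 0, "ty": 0, "tz": 0, "twist": 0.035}])

```text
t: 10.83
eef_pos: [0.5482, -0.2, 0.081]
ee_rot: [-3.141, 0.0, -2.486]
force: [0.6, -0.3, 1.8]
width: 0.0137
gripper_force: 30.0
```

Run:
```python
from h import *
s=get_state();print(s["t"],s["eef_pos"],s["ee_rot"],s["force"],s["moment"])
f=grab_frame("scene")
h=cv2.cvtColor(f,cv2.COLOR_RGB2HSV);x0,y0=352,284
m=cv2.inRange(h[y0:y0+14,x0:x0+22],(95,90,90),(130,255,255));v,u=np.nonzero(m)
p=atz("scene",(u.mean()+x0,v.mean()+y0),.064);d=p[:2]-s["eef_pos"][:2]
print(len(u),u.mean()+x0,v.mean()+y0,p,np.hypot(*d),"slot dir",np.degrees(np.arctan2(-d[1],-d[0])))
```

```text
10.8333 [ 0.54819533 -0.20000552  0.08104025] [-3.14117818e+00  2.46022562e-04 -2.48563810e+00] [ 0.57203049 -0.27158136  1.78702859] [ 0.15516619 -0.31149638  0.37343448]
14 361.7857142857143 288.2142857142857 [ 0.53342713 -0.22068603  0.064     ] 0.02541226567201384 slot dir 54.468915902400305
```

The moment has risen to 0.37 N m and the tick now lies in the green dot's direction, so the lock is at its stop. I'll ease the torque, release and retreat.

Call:
arm_command(commands=[{"tx": 0, "ty": 0, "tz": 0, "twist": -0.01}, {"tx": 0, "ty": 0, "tz": 0, "twist": -0.02}, {"tx": 0, "ty": 0, "tz": 0, "twist": -0.02}, {"tx": 0, "ty": 0, "tz": 0, "twist": -0.02}, {"tx": 0, "ty": 0, "tz": 0, "twist": -0.02}, {"tx": 0, "ty": 0, "tz": 0, "twist": -0.02}, {"tx": 0, "ty": 0, "tz": 0, "twist": -0.02}, {"tx": 0, "ty": 0, "tz": 0, "twist": -0.02}])

```text
t: 11.55
eef_pos: [0.5479, -0.2, 0.0808]
ee_rot: [3.142, -0.0, -2.424]
force: [-0.6, -0.6, 0.0]
width: 0.014
gripper_force: 30.0
```

Call:
arm_command(commands=[{"tx": 0, "ty": 0, "tz": 0, "twist": 0}, {"tx": 0, "ty": 0, "tz": 0, "twist": 0}, {"tx": 0, "ty": 0, "tz": 0, "twist": 0}, {"tx": 0, "ty": 0, "tz": 0, "twist": 0}, {"tx": 0, "ty": 0, "tz": 0, "twist": 0}, {"tx": 0, "ty": 0, "tz": 0, "twist": 0}, {"tx": 0, "ty": 0, "tz": 0, "twist": 0}, {"tx": 0, "ty": 0, "tz": 0, "twist": 0}], claw=0.8)

```text
t: 12.22
eef_pos: [0.548, -0.1999, 0.0808]
ee_rot: [3.142, 0.0, -2.424]
force: [0.3, 0.7, 0.6]
width: 0.0618
gripper_force: 0.0
```

Call:
arm_command(commands=[{"tx": 0, "ty": 0, "tz": 0, "twist": 0}, {"tx": 0, "ty": 0, "tz": -0.05, "twist": 0}, {"tx": 0, "ty": 0, "tz": -0.12, "twist": 0}, {"tx": 0, "ty": 0, "tz": -0.2, "twist": 0}, {"tx": 0, "ty": 0, "tz": -0.3, "twist": 0}, {"tx": 0, "ty": 0, "tz": -0.4, "twist": 0}, {"tx": 0, "ty": 0, "tz": -0.5, "twist": 0}, {"tx": 0, "ty": 0, "tz": -0.6, "twist": 0}])

```text
t: 12.88
eef_pos: [0.5477, -0.1999, 0.2321]
ee_rot: [-3.142, 0.0, -2.424]
force: [0.8, -0.2, 0.1]
width: 0.0701
gripper_force: 0.0
```

Run:
```python
from h import *
c=calibration("wrist");f=grab_frame("wrist");g=grab_frame("scene")
s=get_state();print(s["t"],s["eef_pos"],s["force"],s["qd"].round(3))
r=spot_point("blue_key_grip","wrist");print([(x["uv"],x["score"],atz("wrist",x["uv"],.095,c)) for x in r[:1]])
save(np.vstack([cv2.resize(f,(480,300)),cv2.resize(g[200:300,290:450],(480,300))]),"pics/c5.png")
```

```text
12.9833 [ 0.55017957 -0.20053641  0.23569139] [-0.3348159   0.03078175  0.32315827] [ 0.001  0.035 -0.07  -0.028  0.058 -0.001]
[([320.6, 192.4], 0.74, array([ 0.54846969, -0.20098013,  0.095     ]))]
```

View pics/c5.png

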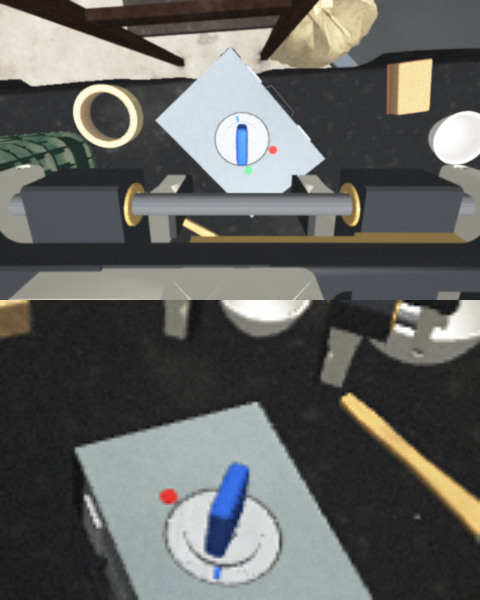

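The key stands upright and home in the lock. The visible tick at (237,118), the centre at (242,139) and the green dot at (248,170) lie on one line, so it is locked.

```bash
python3 -c "
from station import *
print(job_done())"
```

```text
the job is handed in; nothing more can be done
None
```

The job is handed in (no verdict came back): the blue key stands home and upright in the lock, which is turned clockwise to its stop at the green dot; the gripper is clear, and the yellow key was not touched.

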